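# Steady the rocking ball stand and set the cue ball on it

## Robot

A 6-joint arm with a two-finger parallel gripper is mounted at the origin on the work surface. World frame = base frame: x ahead of the robot, y to its left, z up, the work surface at z = 0. Lengths are in mm, angles in rad, forces in N, time in s.
With the tool pointing down it reaches from about 275 to 750 mm from the base axis. Payload 10.2 kg.
Tool frame: the origin (TCP) lies midway between the tips of the shut fingers; the grasp point (between the pads) lies 19 mm behind it; z points along the fingers, y is the line along which they close (so a half turn about z gives the same grasp; the last joint's range is limited). The gripper opens to 85 mm and grips with 20 to 120 N. Pads are 22 mm wide; open, the fingers measure 114 mm over their backs; the gripper's body (76 mm by 85 mm) begins 54 mm behind the grasp point. The pads swing forward as they close: fully open they stand 13 mm farther back than shut.
Start: joints at [0.965, 0.313, 1.498, -0, 1.331, -0.223], TCP at [196.111, 487.003, 231.294] pointing down, gripper open.
Joint ranges: [-2.94, 2.94], [-0.97, 2.17], [0.19, 2.56], [-1.23, 4.37], [0.02, 3.11], [-2.88, 2.88]. Speed limits (rad/s): [2.39, 2.39, 3.01, 3.14, 3.14, 3.14].

## Interface

Orientations are given as a unit quaternion [w, x, y, z].
In Python, from rig import sense, capture, finish_job, find_in, place_of gives the robot as it stands. The module is installed in compiled form; this text tells all that it offers.
- The arm moves only by the shell command python3 -m jog 'ROWS' [FORCE]. ROWS is JSON, a list of rows, each an object of numbers: "tx", "ty", "tz": the shift along the tool's x, y, z in mm; "ax", "ay", "az": the turn, a rotation vector about the tool's x, y, z in rad; "jaw": the closure, from -1 (fully open) to 1 (shut), so that 0 is half open. In form: [{"tx": .., "ty": .., "tz": .., "ax": .., "ay": .., "az": .., "jaw": ..}, ...]. A call has 1 to 5 rows; each row shifts and turns the commanded pose from where the row before left it, along the tool's axes as they then stand; what a row does not reach is not made up. A row lasts 1/8 s, in which the tool goes at most 62.5 mm and 10.7 degrees, less where a joint would pass 70% of its speed; a pose out of reach is approached as far as the arm can. A call with a gripper value outside its range is refused whole. The fingers move at their own pace and stop on an object; FORCE is the grip in N (left out, the last holds). Time passes only in rows, so rows that do not move let the fingers close. It gives the time, the measured TCP pose, the force, the opening and the grip force at its end, in the units of the state.
- sense(): the state, without advancing time (a new reading comes with each control period).
- capture(name): name is "side" or "top" or "wrist"; returns a dict with "color" (400x640x3 uint8, red, green, blue), "depth" (400x640 float32, mm along the optical axis (not along the pixel's ray), 0 where there is no reading), "fx", "fy", "cx", "cy" (pixels), "camera_from_world" (4x4, takes a point from world to camera coordinates); the wrist camera has in their place "mount" (4x4, takes a point from camera to tool coordinates, whose origin is the TCP and whose axes are the flange's). Camera axes: x right, y up, looking along -z (the intrinsics and any distortion apply to the point x, -y, -z); pixel columns grow to the right and rows downward; lengths in mm; the calibration is good to about 2 mm. A picture is of the moment at which its call begins: read the wrist's pose just before it.
- finish_job(): hands the job in; it is judged then, once.
Trained networks look in the newest picture that a camera, given by its name, has taken for a name from the list of things; names that differ only in an ending like _2 or _b are one class to them, and where a whole thing is asked for, a point or a joint stands for the part that bears it (a point fixed in the world has none). Each returns a list of dicts, best first, with "conf" (0 to 1); they miss things now and then, are a little off and sometimes report something else, mostly with a low value. They report only what shows in the picture. A call takes as long as a camera call.
- find_in(query, camera): "centre" ([column, row] in pixels, amid what is visible of it).
- place_of(query, camera): "centre" ([column, row] in pixels: a listed point, or the origin of a listed thing).
The state is a dict: "time_s": time; "joints": joint angles; "dq": joint speeds; "tau": joint torques, N m; "eef_pos": TCP position; "ee_rot": TCP orientation; "force": force on the tool from outside, world axes, zero at the start; "wrist_torque": the same for the moment, N m; "grip_width": opening from 0.0 (shut) to 1.0 (fully open); "grip_force": force on a finger pad.
Only numpy, scipy, OpenCV 4.12 (cv2) and the standard library are available. Lean on these libraries where they do the work, as an engineer would, in place of code of your own. Each camera call takes 0.05 s, during which the arm holds its last target. There are 200 camera calls.

## Task

The wooden display stand rocks because its screw foot, the one with the black wing knob, is screwed up too far: turn the knob clockwise until the stand is level, bears on all four feet and no longer wobbles. Let go of it, then take the white cue ball from its little black holder and leave it sitting in the stand's seat. Do not push the other things on the table about.

Things in the scene. Friction and masses are not known exactly. Their poses are not given: they have to be found in the camera images.
- stand: Loose pale wood stand, about 1.7 kg: square board 180 x 180 x 18 mm, top 38 mm above its underside of feet, on four domed rubber feet (radius 10 mm) at (+-70, +-70) mm. Origin: its middle, level with the undersides of the three plain feet; z up, x and y along the edges. The foot at (+70, +70) mm is the screw foot with the wing knob; the others are fixed, with only flat brass caps 3 mm high on the board.
- knob_grip (a point): On the axis of the black wing knob, over the screw foot, 99 mm from the stand's middle, at a good height to grip; 26 mm above the board's top when the foot is right, up to 5 mm more at the start. The knob is an upright flat bar 44 mm long, 12 mm thick, reaching 10 mm above and 14 mm below this point, on a round collar 22 mm across that ends 18 mm below this point.
- foot_knob (a joint): Turn of the wing knob, rad, growing clockwise seen from above, which lowers the foot out of the board, 8 mm a full turn (1.27 mm a rad). Travel 0 to 7.5. At 0 the knob's bar lies along the stand's x axis, at q it points q clockwise from there. It takes 0.05 to 0.1 N m and stays where left. At the start the foot is 3 to 5 mm too high, so several regrasps are needed.
- stand_seat (a point): Where the ball's centre is when it sits in the stand's seat, a square wooden block 66 x 66 mm, 10 mm high, with a 40 mm square hole, in the middle of the board. The point is on the stand's z axis, 68.4 mm above its origin, 20.4 mm above the top of the block.
- screw_corner (a point): Point on the board's top at the screw foot (+70, +70, 38 mm in the stand). The stand is a little heavier here: while the foot is short it leans down to this corner, about 10 mrad per mm missing, the opposite foot in the air. With the foot right the stand's z axis is vertical. With the foot too long it rocks about the other diagonal, sideways, about 7 mrad per mm too long.
- ball_center (a point): Centre of the white cue ball, 57.2 mm across, 0.17 kg, resting on its frame.
- rest: Fixed square black frame on which the ball lies at the start: 56 mm outside, 40 mm inside, 11 mm high; origin at its middle on the table. The ball's centre is 31 mm above the table.
- chalk_a: Bystander: one of two blue chalk cubes, 22 mm; to be left where it is. Origin at the centre of its underside.
- chalk_b: Bystander: the other blue chalk cube, 22 mm; to be left where it is. Origin at the centre of its underside.
- remote: Bystander: black remote control, 150 x 42 x 18 mm, lying flat; to be left where it is. Origin at the centre of its underside.
- can: Bystander: plain metal drink can, 66 mm across, 100 mm tall; to be left where it is. Origin at the centre of its underside.
- brush: Bystander: flat wooden brush, 160 x 50 x 34 mm; to be left where it is. Origin at the centre of its underside.
- ball: The cue ball itself; its origin turns with it as it rolls, so use ball_center.

How it is judged:
By the outcome, as a careful person would: the job done as asked, in the order asked, and still so for the second after the job is handed in, with the robot touching nothing.
It also fails if it takes over 72 s, if anything falls off the work surface, if the arm or the gripper's body presses on something with over 40 N, if the wrist force passes 120 N, or if a joint passes its speed limit or range.

## Working session

There is one attempt and no reset: what is moved stays moved. The work goes in short steps, Python scripts to look and compute and a shell command to move; the robot and the scene stay as the last step left them, time stands still between calls to the robot, and variables do not carry over. Pictures are saved under pics/ and viewed, at most 10 in all, crops included, and the job is handed in when it is done.

```bash
mkdir -p pics
cat > h.py <<'E'
import numpy as np, cv2
from scipy.spatial.transform import Rotation as R
from rig import sense, capture, find_in, place_of
def pose():
    s=sense(); T=np.eye(4); q=s["ee_rot"]; T[:3,:3]=R.from_quat([q[1],q[2],q[3],q[0]]).as_matrix(); T[:3,3]=s["eef_pos"]; return T
def cam(n):
    T=pose(); c=capture(n)
    c["wfc"]=T@np.array(c["mount"]) if "mount" in c else np.linalg.inv(np.array(c["camera_from_world"]))
    return c
def ray(c,p):
    d=np.array([(p[0]-c["cx"])/c["fx"],-(p[1]-c["cy"])/c["fy"],-1.]); return c["wfc"][:3,3], c["wfc"][:3,:3]@d
def at_z(c,p,z):
    o,d=ray(c,p); return o+d*(z-o[2])/d[2]
def at_depth(c,p):
    o,d=ray(c,p); u,v=int(round(p[0])),int(round(p[1])); w=c["depth"][max(v-1,0):v+2,max(u-1,0):u+2]; w=w[w>0]
    return o+d*np.median(w) if len(w) else None
def cloud(c):
    v,u=np.mgrid[:400,:640]; d=c["depth"]
    P=np.stack([(u-c["cx"])/c["fx"]*d,-(v-c["cy"])/c["fy"]*d,-d],-1)@c["wfc"][:3,:3].T+c["wfc"][:3,3]
    P[d<=0]=np.nan; return P
def save(c,n): cv2.imwrite("pics/"+n,c["color"][:,:,::-1])
E
python3 - <<'E'
from h import *
np.set_printoptions(precision=1,suppress=True)
for n in ("top","side"):
    c=cam(n); save(c,n+"0.png"); print(n,[k for k in c if k not in("color","depth")],c["wfc"][:3,3])
    for q,z in (("stand",0),("knob_grip",64),("stand_seat",68),("screw_corner",36),("ball_center",31),("rest",0),("chalk_a",0),("remote",0),("can",0),("brush",0)):
        for r in place_of(q,n)[:2]:
            print(q,round(r["conf"],2),np.array(r["centre"]),at_z(c,r["centre"],z))
s=sense();print(s["eef_pos"],s["ee_rot"],s["time_s"],s["force"])
E
```

```text
top ['fx', 'fy', 'cx', 'cy', 'camera_from_world', 'wfc'] [ 418.    -0.9 1010.2]
stand 0.66 [251.2 225.9] [510.6 189.3   0. ]
knob_grip 0.62 [204.4 213.8] [536.6 294.7  64. ]
stand_seat 0.56 [244.3 219.7] [520.  193.8  68. ]
screw_corner 0.56 [207.9 212.9] [542.3 294.5  36. ]
ball_center 0.81 [400.2 227.7] [ 498.2 -200.7   31. ]
rest 0.7 [311.3 142.5] [738.1  27.5   0. ]
rest 0.63 [399.9 226.2] [ 504.7 -206.4    0. ]
chalk_a 0.52 [319.9 237.8] [476.6   6.9   0. ]
chalk_a 0.52 [330.9 257.7] [424.  -21.4   0. ]
remote 0.96 [321.8 188.9] [608.3   0.3   0. ]
can 0.8 [310.9 142.4] [738.4  28.6   0. ]
brush 0.87 [233.1 148.5] [723.8 241.7   0. ]
brush 0.46 [241.8 220.5] [525.3 214.5   0. ]
side ['fx', 'fy', 'cx', 'cy', 'camera_from_world', 'wfc'] [  24.5 -718.5  599.7]
knob_grip 0.39 [243.  142.5] [555.4 311.8  64. ]
stand_seat 0.58 [245.  163.6] [500.6 203.1  68. ]
screw_corner 0.92 [240.4 159.5] [530.7 283.9  36. ]
screw_corner 0.72 [262.  249.5] [387.8 -57.5  36. ]
ball_center 0.82 [365. 272.] [ 503.1 -211.4   31. ]
rest 0.94 [355.6 285.3] [ 491.6 -202.     0. ]
chalk_a 0.64 [262.3 250.4] [410.  -18.1   0. ]
chalk_a 0.52 [283.4 232.2] [476.4   9.7   0. ]
remote 0.58 [334.8 214.5] [602.5   1.2   0. ]
can 0.74 [375.5 191.6] [739.6  23.6   0. ]
can 0.67 [360.9 282.3] [ 504.5 -201.3    0. ]
brush 0.68 [313.7 159.2] [719.  241.1   0. ]
[196.1 487.  231.3] [-0.   0.2  1.   0. ] 1.1 [-0.2  0.3  2.1]
```

Run:
```python
from h import *
im=cv2.imread("pics/top0.png"); cv2.imwrite("pics/top0c.png",cv2.resize(im[120:290,150:430],None,fx=2.8,fy=2.8,interpolation=cv2.INTER_CUBIC))
print(R.from_matrix(pose()[:3,:3]).as_matrix().round(3))
```

```text
[[-0.928  0.373 -0.   ]
 [ 0.373  0.928  0.   ]
 [ 0.     0.    -1.   ]]
```

View pics/top0c.png

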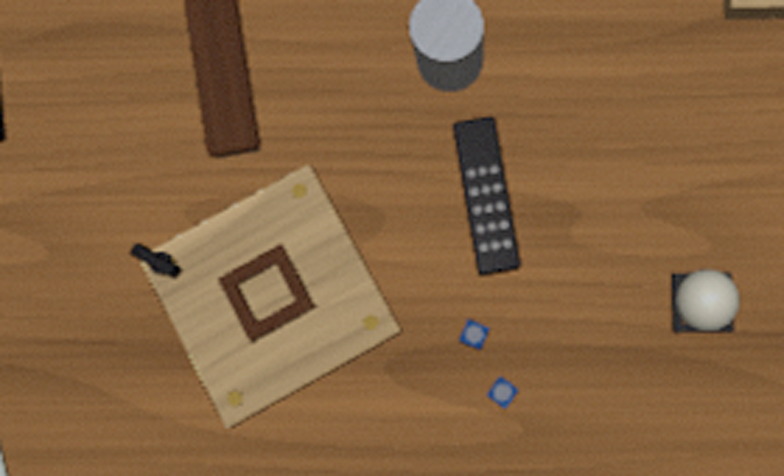

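The top view shows the stand centred near pixel (245,225), with the knob at its left corner near (206,213). The bar's angle implies q≈2.5 rad. The ball sits at (403,227), and the remote and chalks lie between the two.

```bash
python3 -m jog '[{"tx":-60,"ty":-8},{"tx":-60,"ty":-8},{"tx":-60,"ty":-8},{"tx":-60,"ty":-8},{"tx":-60,"ty":-8}]' && python3 -m jog '[{"tx":-45,"ty":-6},{"tx":-45,"ty":-7},{"az":-0.185},{"az":-0.185},{"az":-0.185}]' && python3 -m jog '[{"az":-0.185},{"az":-0.185},{"az":-0.185},{"az":-0.185},{"az":-0.185}]'
python3 - <<'E'
from h import *
np.set_printoptions(precision=3,suppress=True)
s=sense();print(s["joints"],s["eef_pos"],pose()[:3,:3])
c=cam("wrist");save(c,"w1.png")
for q in("knob_grip","screw_corner","stand_seat","stand"):
    for r in place_of(q,"wrist")[:2]: print(q,r["conf"],r["centre"],at_depth(c,r["centre"]),at_z(c,r["centre"],64))
E
```

```text
[ 0.965  0.313  1.498  0.     1.331 -0.223] [196.114 487.006 231.303] [[-0.928  0.373 -0.   ]
 [ 0.373  0.928  0.   ]
 [ 0.     0.    -1.   ]]schema error: expected keys tx, ty, tz, ax, ay, az, jaw
```

View pics/w1.png

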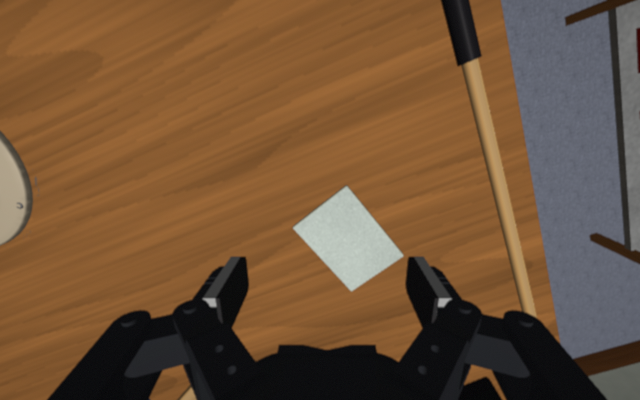

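The wrist view is still the start pose: bare table with a paper square at (348,238) and the fingers at the bottom. The arm hasn't moved because every row needs all seven keys.

```bash
python3 -m jog '[{"tx":-60,"ty":-8,"tz":0,"ax":0,"ay":0,"az":0,"jaw":-0.1},{"tx":-60,"ty":-8,"tz":0,"ax":0,"ay":0,"az":0,"jaw":-0.1},{"tx":-60,"ty":-8,"tz":0,"ax":0,"ay":0,"az":0,"jaw":-0.1},{"tx":-60,"ty":-8,"tz":0,"ax":0,"ay":0,"az":0,"jaw":-0.1},{"tx":-60,"ty":-8,"tz":0,"ax":0,"ay":0,"az":0,"jaw":-0.1}]' && python3 -m jog '[{"tx":-45,"ty":-6,"tz":0,"ax":0,"ay":0,"az":0,"jaw":-0.1},{"tx":-45,"ty":-7,"tz":0,"ax":0,"ay":0,"az":0,"jaw":-0.1},{"tx":0,"ty":0,"tz":0,"ax":0,"ay":0,"az":-0.185,"jaw":-0.1},{"tx":0,"ty":0,"tz":0,"ax":0,"ay":0,"az":-0.185,"jaw":-0.1},{"tx":0,"ty":0,"tz":0,"ax":0,"ay":0,"az":-0.185,"jaw":-0.1}]' && python3 -m jog '[{"tx":0,"ty":0,"tz":0,"ax":0,"ay":0,"az":-0.185,"jaw":-0.1},{"tx":0,"ty":0,"tz":0,"ax":0,"ay":0,"az":-0.185,"jaw":-0.1},{"tx":0,"ty":0,"tz":0,"ax":0,"ay":0,"az":-0.185,"jaw":-0.1},{"tx":0,"ty":0,"tz":0,"ax":0,"ay":0,"az":-0.185,"jaw":-0.1},{"tx":0,"ty":0,"tz":0,"ax":0,"ay":0,"az":-0.185,"jaw":-0.1}]'
python3 - <<'E'
from h import *
np.set_printoptions(precision=3,suppress=True)
s=sense();print(s["joints"],s["eef_pos"],s["grip_width"],pose()[:3,:3])
c=cam("wrist");save(c,"w2.png");print(c["mount"])
for q in("knob_grip","screw_corner","stand_seat","stand"):
    for r in place_of(q,"wrist")[:2]: print(q,r["conf"],r["centre"],at_depth(c,r["centre"]),at_z(c,r["centre"],64))
E
```

```text
time_s: 1.98
eef_pos: [461.1, 336.6, 231.4]
ee_rot: [0.0, 0.19, 0.982, 0.0]
force: [0.6, 0.9, -0.3]
grip_width: 0.547
grip_force: 0.0
time_s: 2.6
eef_pos: [538.2, 292.1, 231.1]
ee_rot: [-0.0, -0.089, 0.996, -0.0]
force: [-0.1, -0.3, 0.3]
grip_width: 0.55
grip_force: 0.0
time_s: 3.22
eef_pos: [538.1, 292.2, 231.2]
ee_rot: [-0.0, -0.524, 0.852, 0.0]
force: [-0.2, 0.0, 0.7]
grip_width: 0.549
grip_force: 0.0
[ 0.306  0.509  1.212  0.     1.421 -2.368] [538.058 292.185 231.213] 0.5485311010463519 [[-0.451 -0.893 -0.   ]
 [-0.893  0.451 -0.   ]
 [ 0.     0.    -1.   ]]
[[  -0.001    0.95     0.313   79.217]
 [   1.       0.001   -0.      -0.354]
 [  -0.       0.313   -0.95  -142.643]
 [   0.       0.       0.       1.   ]]
knob_grip 0.89 [325.4, 185.6] [538.711 289.585  73.277] [539.822 291.692  64.   ]
screw_corner 0.75 [324.5, 180.1] [536.657 283.34   74.018] [537.792 285.412  64.   ]
stand_seat 0.76 [311.9, 97.4] [509.795 198.452  37.613] [509.239 200.246  64.   ]
stand 0.7 [313.0, 99.8] [509.881 201.254  37.097] [509.307 202.856  64.   ]
```

View pics/w2.png

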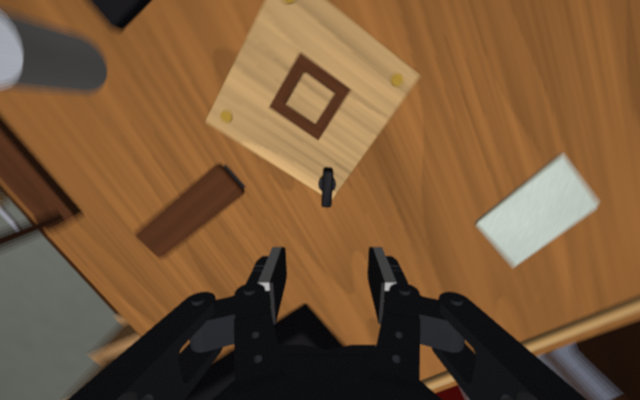

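The knob is at (327,187), its bar nearly in line with the image columns, between the fingers. The board and the table around it are both in view. Next I measure the tilt and the knob from the depth image.

```bash
cat >> h.py <<'E'
def plane(P):
    for _ in range(4):
        A=np.c_[P[:,:2],np.ones(len(P))]; x=np.linalg.lstsq(A,P[:,2],rcond=None)[0]; r=P[:,2]-A@x
        P=P[abs(r)<max(2.5*np.median(abs(r)),.3)]
    return x,r.std(),len(P)
def level(c,ctr=(512,197),ang=np.radians(27)):
    """tilt of board relative to table, along screw-foot diagonal and sideways, mrad"""
    P=cloud(c); hsv=cv2.cvtColor(c["color"],cv2.COLOR_RGB2HSV)
    ex=np.array([np.cos(ang),np.sin(ang)]); ey=np.array([-ex[1],ex[0]])
    X=(P[...,:2]-ctr)@ex; Y=(P[...,:2]-ctr)@ey; m=np.maximum(abs(X),abs(Y))
    b=(m<83)&(m>38)&~((abs(X)>52)&(abs(Y)>52))&(P[...,2]>20)&(P[...,2]<50)
    t=(m>110)&(m<230)&(abs(P[...,2])<6)
    pb,sb,nb=plane(P[b]); pt,st,nt=plane(P[t]); g=pb[:2]-pt[:2]
    d=np.array([ex+ey,ex-ey])/2**.5
    K=P[(P[...,2]>56)&(np.hypot(X-70,Y-70)<45)]
    k=K.mean(0); w,v=np.linalg.eigh(np.cov(K[:,:2].T)); a=np.degrees(np.arctan2(v[1,1],v[0,1]))
    print("tilt diag %.1f side %.1f"%tuple(d@g*1000),"board n,sd",nb,sb.round(2),"table",nt,st.round(2),(pt[:2]*1e3).round(1),
      "h at ctr %.1f"%(np.dot(pb,[*ctr,1])-np.dot(pt,[*ctr,1])),"knob",k.round(1),K.max(0).round(1),K.min(0).round(1),"bar deg %.1f"%(a%180),len(K))
E
python3 - <<'E'
from h import *
c=cam("wrist"); P=cloud(c)
hsv=cv2.cvtColor(c["color"],cv2.COLOR_RGB2HSV)
# stand outline in xy
m=(P[...,2]>28)&(P[...,2]<45)&(np.hypot(P[...,0]-512,P[...,1]-197)<140)
r=cv2.minAreaRect(P[m][:,:2].astype(np.float32)); print(r)
level(c,r[0])
E
```

```text
((532.3195190429688, 209.49586486816406), (228.5648193359375, 180.36988830566406), 28.703351974487305)
tilt diag -30.2 side 0.2 board n,sd 9486 0.56 table 53469 0.57 [-0.9 -0.8] h at ctr 37.1 knob [554.5 275.3 296. ] [593.9 314.5 329.9] [517.9 260.1  56.9] bar deg 162.6 17030
```

```bash
sed -i 's/K=P\[(P\[...,2\]>56)/K=P[(P[...,2]>56)\&(P[...,2]<90)/; s/ctr=(512,197),ang=np.radians(27)/ctr=(510,198),ang=np.radians(28)/' h.py
python3 - <<'E'
from h import *
c=cam("wrist"); level(c)
P=cloud(c); ang=np.radians(28);ex=np.array([np.cos(ang),np.sin(ang)]); ey=np.array([-ex[1],ex[0]])
m=(P[...,2]>28)&(P[...,2]<45)
X=(P[...,:2]-[510,198])@ex; Y=(P[...,:2]-[510,198])@ey
for a in np.arange(-60,70,15):
    s=m&(abs(Y-a)<4)&(abs(X)<96); t=m&(abs(X-a)<4)&(abs(Y)<110)
    print(a,X[s].min().round(1),X[s].max().round(1),Y[t].min().round(1),Y[t].max().round(1))
E
```

```text
tilt diag -29.4 side 0.4 board n,sd 12715 0.57 table 52787 0.56 [-1.  -0.9] h at ctr 37.6 knob [538.2 291.6  72.3] [554.4 313.5  75.3] [524.1 272.9  56.6] bar deg 59.2 412
-60 -74.2 91.2 -82.7 88.8
-45 -84.8 91.3 -90.2 88.7
-30 -88.8 91.0 -90.1 89.0
-15 -88.5 90.3 -89.7 88.9
0 -89.0 90.0 -89.5 89.5
15 -88.5 89.8 -90.6 89.4
30 -89.5 89.6 -90.7 89.2
45 -89.3 90.3 -90.4 89.5
60 -89.7 90.0 -89.7 89.6
```

Measured: tilt about 29 mrad toward the screw corner, so about 3 mm short. q≈2.6, and I need roughly 2.3 rad more. I'm descending to grip.

```bash
python3 -m jog '[{"tx":0.4,"ty":-0.5,"tz":55,"ax":0,"ay":0,"az":0.07,"jaw":-0.1},{"tx":0,"ty":0,"tz":55,"ax":0,"ay":0,"az":0,"jaw":-0.1},{"tx":0,"ty":0,"tz":45,"ax":0,"ay":0,"az":0,"jaw":-0.1},{"tx":0,"ty":0,"tz":20,"ax":0,"ay":0,"az":0,"jaw":-0.1},{"tx":0,"ty":0,"tz":10,"ax":0,"ay":0,"az":0,"jaw":-0.1}]' 40 && python3 -m jog '[{"tx":0,"ty":0,"tz":0,"ax":0,"ay":0,"az":0,"jaw":0.4},{"tx":0,"ty":0,"tz":0,"ax":0,"ay":0,"az":0,"jaw":0.8},{"tx":0,"ty":0,"tz":0,"ax":0,"ay":0,"az":0,"jaw":0.8},{"tx":0,"ty":0,"tz":0,"ax":0,"ay":0,"az":0,"jaw":0.8}]' 40
```

```text
time_s: 4.2
eef_pos: [538.1, 291.5, 45.2]
ee_rot: [-0.001, -0.491, 0.871, 0.0]
force: [-0.0, -1.2, -0.1]
grip_width: 0.552
grip_force: 0.0
time_s: 4.7
eef_pos: [538.5, 292.0, 47.2]
ee_rot: [0.001, -0.491, 0.871, 0.0]
force: [-3.6, 2.4, 5.5]
grip_width: 0.218
grip_force: 39.5
```

Run:
```python
from h import *
s=sense();print(s["grip_width"],s["wrist_torque"],s["force"])
c=cam("wrist"); cv2.imwrite("pics/w3.png",cv2.resize(c["color"][150:400,170:490,::-1],None,fx=2.2,fy=2.2))
```

```text
0.2179934109060678 [ 0.37895728  0.72196586 -0.0213217 ] [-3.63982442  2.3825336   5.54936725]
```

View pics/w3.png

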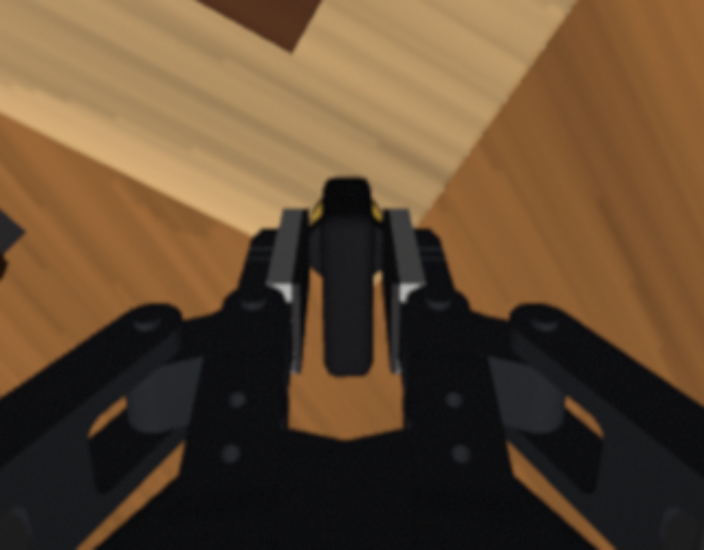

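The pads hold the round collar, with gaps either side of the bar at (347,270). I'll open, rise 7 mm and regrip on the bar.

```bash
python3 -m jog '[{"tx":0,"ty":0,"tz":0,"ax":0,"ay":0,"az":0,"jaw":0.2},{"tx":0,"ty":0,"tz":-8,"ax":0,"ay":0,"az":0,"jaw":0.2},{"tx":0,"ty":0,"tz":0,"ax":0,"ay":0,"az":0,"jaw":0.9},{"tx":0,"ty":0,"tz":0,"ax":0,"ay":0,"az":0,"jaw":0.9},{"tx":0,"ty":0,"tz":0,"ax":0,"ay":0,"az":0,"jaw":0.9}]' 40
```

```text
time_s: 5.38
eef_pos: [538.4, 291.9, 54.9]
ee_rot: [0.0, -0.491, 0.871, 0.0]
force: [-2.0, 1.6, 5.7]
grip_width: 0.126
grip_force: 41.1
```

```bash
python3 -m jog '[{"tx":0,"ty":0,"tz":0,"ax":0,"ay":0,"az":0.17,"jaw":0.9},{"tx":0,"ty":0,"tz":0,"ax":0,"ay":0,"az":0.17,"jaw":0.9},{"tx":0,"ty":0,"tz":0,"ax":0,"ay":0,"az":0.17,"jaw":0.9},{"tx":0,"ty":0,"tz":0,"ax":0,"ay":0,"az":0.17,"jaw":0.9},{"tx":0,"ty":0,"tz":0,"ax":0,"ay":0,"az":0.17,"jaw":0.9}]' && python3 -m jog '[{"tx":0,"ty":0,"tz":0,"ax":0,"ay":0,"az":0.17,"jaw":0.9},{"tx":0,"ty":0,"tz":0,"ax":0,"ay":0,"az":0.17,"jaw":0.9},{"tx":0,"ty":0,"tz":0,"ax":0,"ay":0,"az":0.17,"jaw":0.9},{"tx":0,"ty":0,"tz":0,"ax":0,"ay":0,"az":0.17,"jaw":0.9},{"tx":0,"ty":0,"tz":0,"ax":0,"ay":0,"az":0.17,"jaw":0.9}]' && python3 -m jog '[{"tx":0,"ty":0,"tz":0,"ax":0,"ay":0,"az":0.17,"jaw":0.9},{"tx":0,"ty":0,"tz":0,"ax":0,"ay":0,"az":0.17,"jaw":0.9},{"tx":0,"ty":0,"tz":0,"ax":0,"ay":0,"az":0.1,"jaw":0.9},{"tx":0,"ty":0,"tz":0,"ax":0,"ay":0,"az":0,"jaw":0.9}]'; python3 -c "
from h import *
s=sense();print(s['wrist_torque'],s['joints'])"
```

```text
time_s: 6.0
eef_pos: [538.0, 292.0, 54.9]
ee_rot: [-0.0, -0.086, 0.996, 0.0]
force: [-6.1, 1.7, 7.7]
grip_width: 0.127
grip_force: 41.3
time_s: 6.62
eef_pos: [538.0, 292.2, 55.0]
ee_rot: [-0.0, 0.332, 0.943, 0.0]
force: [-4.9, 2.8, 6.7]
grip_width: 0.129
grip_force: 41.3
time_s: 7.12
eef_pos: [538.1, 292.2, 55.0]
ee_rot: [-0.0, 0.528, 0.849, 0.0]
force: [-4.3, 4.0, 5.8]
grip_width: 0.128
grip_force: 41.2
[ 0.12953562  0.55813419 -0.10126445] [ 3.06107343e-01  6.80369239e-01  1.41298062e+00  7.16591652e-04
  1.04788683e+00 -1.51539939e-01]
```

```bash
python3 -m jog '[{"tx":0,"ty":0,"tz":0,"ax":0,"ay":0,"az":0,"jaw":-0.1},{"tx":0,"ty":0,"tz":0,"ax":0,"ay":0,"az":0,"jaw":-0.1},{"tx":0,"ty":0,"tz":-55,"ax":0,"ay":0,"az":0,"jaw":-0.1},{"tx":0,"ty":0,"tz":-60,"ax":0,"ay":0,"az":-0.17,"jaw":-0.1},{"tx":0,"ty":0,"tz":-60,"ax":0,"ay":0,"az":-0.17,"jaw":-0.1}]' && python3 -m jog '[{"tx":0,"ty":0,"tz":0,"ax":0,"ay":0,"az":-0.18,"jaw":-0.1},{"tx":0,"ty":0,"tz":0,"ax":0,"ay":0,"az":-0.18,"jaw":-0.1},{"tx":0,"ty":0,"tz":0,"ax":0,"ay":0,"az":-0.18,"jaw":-0.1},{"tx":0,"ty":0,"tz":0,"ax":0,"ay":0,"az":-0.18,"jaw":-0.1},{"tx":0,"ty":0,"tz":0,"ax":0,"ay":0,"az":-0.18,"jaw":-0.1}]' && python3 -m jog '[{"tx":0,"ty":0,"tz":0,"ax":0,"ay":0,"az":-0.18,"jaw":-0.1},{"tx":0,"ty":0,"tz":0,"ax":0,"ay":0,"az":-0.18,"jaw":-0.1},{"tx":0,"ty":0,"tz":0,"ax":0,"ay":0,"az":-0.18,"jaw":-0.1},{"tx":0,"ty":0,"tz":0,"ax":0,"ay":0,"az":-0.18,"jaw":-0.1},{"tx":0,"ty":0,"tz":0,"ax":0,"ay":0,"az":-0.18,"jaw":-0.1}]'
python3 - <<'E'
from h import *
s=sense();print(s['joints'],s["force"])
for i in range(3): c=cam("wrist"); level(c)
P=cloud(c); ang=np.radians(28);ex=np.array([np.cos(ang),np.sin(ang)]); ey=np.array([-ex[1],ex[0]])
m=(P[...,2]>28)&(P[...,2]<45)
X=(P[...,:2]-[510,198])@ex; Y=(P[...,:2]-[510,198])@ey
for a in np.arange(-45,50,15):
    s=m&(abs(Y-a)<4)&(abs(X)<96); t=m&(abs(X-a)<4)&(abs(Y)<110)
    print(a,X[s].min().round(1),X[s].max().round(1),Y[t].min().round(1),Y[t].max().round(1))
E
```

```text
time_s: 7.75
eef_pos: [538.2, 291.3, 231.1]
ee_rot: [-0.0, 0.374, 0.927, -0.0]
force: [1.3, 0.6, 1.4]
grip_width: 0.55
grip_force: 0.0
time_s: 8.38
eef_pos: [538.4, 291.4, 229.0]
ee_rot: [-0.0, -0.066, 0.998, -0.0]
force: [0.4, 0.1, -0.3]
grip_width: 0.547
grip_force: 0.0
time_s: 9.0
eef_pos: [538.4, 291.4, 229.0]
ee_rot: [-0.0, -0.494, 0.87, -0.0]
force: [0.5, -0.3, -0.3]
grip_width: 0.546
grip_force: 0.0
[ 3.04944451e-01  5.10491042e-01  1.21534271e+00 -1.79863796e-04
  1.41608278e+00 -2.29872414e+00] [ 0.46107245 -0.32795321 -0.31833143]
tilt diag -2.3 side 0.3 board n,sd 12658 0.56 table 52961 0.57 [-1.  -0.8] h at ctr 37.7 knob [538.  290.4  71.2] [552.2 312.7  75.4] [525.1 270.8  56.2] bar deg 116.2 488
tilt diag -1.9 side 0.1 board n,sd 12596 0.55 table 52829 0.56 [-1.  -0.8] h at ctr 37.7 knob [538.  290.5  71.1] [552.4 312.2  74.8] [525.1 270.8  56.1] bar deg 116.1 491
tilt diag -2.5 side -0.2 board n,sd 12500 0.55 table 52779 0.56 [-1.  -0.8] h at ctr 37.7 knob [538.  290.4  71. ] [552.1 312.7  75.6] [525.  270.8  56.1] bar deg 116.1 490
-45 -86.0 90.5 -91.7 88.0
-30 -89.4 90.3 -90.8 88.3
-15 -89.2 90.3 -91.4 88.3
0 -89.5 89.4 -90.9 88.3
15 -89.6 90.2 -90.5 88.7
30 -90.0 89.8 -90.2 88.7
45 -90.2 89.6 -90.9 89.0
```

Tilt is now −2.2 mrad, so about 0.22 mm or 0.18 rad remains. I'm regripping for the small correction.

```bash
python3 -m jog '[{"tx":0,"ty":0,"tz":0,"ax":0,"ay":0,"az":0.179,"jaw":-0.1},{"tx":0,"ty":0,"tz":0,"ax":0,"ay":0,"az":0.179,"jaw":-0.1},{"tx":0,"ty":0,"tz":0,"ax":0,"ay":0,"az":0.179,"jaw":-0.1},{"tx":0,"ty":0,"tz":0,"ax":0,"ay":0,"az":0.179,"jaw":-0.1},{"tx":0,"ty":0,"tz":0,"ax":0,"ay":0,"az":0.179,"jaw":-0.1}]' && python3 -m jog '[{"tx":0,"ty":0,"tz":0,"ax":0,"ay":0,"az":0.179,"jaw":-0.1},{"tx":0,"ty":0,"tz":0,"ax":0,"ay":0,"az":0.179,"jaw":-0.1},{"tx":0,"ty":0,"tz":0,"ax":0,"ay":0,"az":0.179,"jaw":-0.1},{"tx":0,"ty":0,"tz":40,"ax":0,"ay":0,"az":0.179,"jaw":-0.1},{"tx":0,"ty":0,"tz":40,"ax":0,"ay":0,"az":0.179,"jaw":-0.1}]' && python3 -m jog '[{"tx":0,"ty":0,"tz":40,"ax":0,"ay":0,"az":0.179,"jaw":-0.1},{"tx":0,"ty":0,"tz":40,"ax":0,"ay":0,"az":0.179,"jaw":-0.1},{"tx":0,"ty":0,"tz":15,"ax":0,"ay":0,"az":0,"jaw":-0.1},{"tx":0,"ty":0,"tz":0,"ax":0,"ay":0,"az":0,"jaw":0.5},{"tx":0,"ty":0,"tz":0,"ax":0,"ay":0,"az":0,"jaw":0.9}]' 40 && python3 -m jog '[{"tx":0,"ty":0,"tz":0,"ax":0,"ay":0,"az":0,"jaw":0.9},{"tx":0,"ty":0,"tz":0,"ax":0,"ay":0,"az":0,"jaw":0.9},{"tx":0,"ty":0,"tz":0,"ax":0,"ay":0,"az":0.09,"jaw":0.9},{"tx":0,"ty":0,"tz":0,"ax":0,"ay":0,"az":0.09,"jaw":0.9},{"tx":0,"ty":0,"tz":0,"ax":0,"ay":0,"az":0,"jaw":0.9}]'
```

```text
time_s: 9.78
eef_pos: [538.4, 291.5, 229.2]
ee_rot: [-0.0, -0.061, 0.998, -0.0]
force: [0.7, 0.2, 0.2]
grip_width: 0.549
grip_force: 0.0
time_s: 10.4
eef_pos: [538.5, 291.5, 148.4]
ee_rot: [0.0, 0.377, 0.926, 0.0]
force: [0.3, 0.5, -0.0]
grip_width: 0.552
grip_force: 0.0
time_s: 11.02
eef_pos: [539.1, 291.8, 56.0]
ee_rot: [0.001, 0.531, 0.847, 0.001]
force: [-6.2, -3.4, 4.7]
grip_width: 0.133
grip_force: 22.3
time_s: 11.65
eef_pos: [538.9, 291.7, 55.9]
ee_rot: [0.001, 0.606, 0.796, 0.001]
force: [-3.3, -1.2, 5.9]
grip_width: 0.123
grip_force: 44.6
```

```bash
python3 -m jog '[{"tx":0,"ty":0,"tz":0,"ax":0,"ay":0,"az":0,"jaw":-0.1},{"tx":0,"ty":0,"tz":0,"ax":0,"ay":0,"az":0,"jaw":-0.1},{"tx":0,"ty":0,"tz":-55,"ax":0,"ay":0,"az":0,"jaw":-0.1},{"tx":0,"ty":0,"tz":-60,"ax":0,"ay":0,"az":-0.18,"jaw":-0.1},{"tx":0,"ty":0,"tz":-60,"ax":0,"ay":0,"az":-0.18,"jaw":-0.1}]' && python3 -m jog '[{"tx":0,"ty":0,"tz":0,"ax":0,"ay":0,"az":-0.18,"jaw":-0.1},{"tx":0,"ty":0,"tz":0,"ax":0,"ay":0,"az":-0.18,"jaw":-0.1},{"tx":0,"ty":0,"tz":0,"ax":0,"ay":0,"az":-0.18,"jaw":-0.1},{"tx":0,"ty":0,"tz":0,"ax":0,"ay":0,"az":-0.18,"jaw":-0.1},{"tx":0,"ty":0,"tz":0,"ax":0,"ay":0,"az":-0.18,"jaw":-0.1}]' && python3 -m jog '[{"tx":0,"ty":0,"tz":0,"ax":0,"ay":0,"az":-0.18,"jaw":-0.1},{"tx":0,"ty":0,"tz":0,"ax":0,"ay":0,"az":-0.18,"jaw":-0.1},{"tx":0,"ty":0,"tz":0,"ax":0,"ay":0,"az":-0.18,"jaw":-0.1},{"tx":0,"ty":0,"tz":0,"ax":0,"ay":0,"az":-0.18,"jaw":-0.1},{"tx":0,"ty":0,"tz":0,"ax":0,"ay":0,"az":-0.18,"jaw":-0.1}]'
python3 - <<'E'
from h import *
s=sense();print(s['joints'],s["force"])
for i in range(4): c=cam("wrist"); level(c)
E
```

```text
time_s: 12.28
eef_pos: [538.2, 291.5, 231.3]
ee_rot: [0.0, 0.451, 0.893, 0.0]
force: [0.4, 1.4, -0.3]
grip_width: 0.549
grip_force: 0.0
time_s: 12.9
eef_pos: [538.4, 291.6, 229.3]
ee_rot: [0.0, 0.017, 1.0, 0.0]
force: [-0.0, -0.2, -0.6]
grip_width: 0.545
grip_force: 0.0
time_s: 13.52
eef_pos: [538.4, 291.6, 229.3]
ee_rot: [0.0, -0.419, 0.908, 0.0]
force: [-0.0, -0.2, 0.1]
grip_width: 0.55
grip_force: 0.0
[ 3.05291980e-01  5.10241267e-01  1.21509077e+00  5.27936539e-05
  1.41607999e+00 -2.13082610e+00] [-0.01197673 -0.16559816  0.0603296 ]
tilt diag -1.3 side 0.1 board n,sd 12339 0.55 table 49892 0.57 [-1.  -0.8] h at ctr 37.7 knob [537.8 290.7  71.1] [549.5 313.7  75.5] [528.2 270.   56.2] bar deg 105.4 493
tilt diag -1.0 side 0.1 board n,sd 12369 0.55 table 49517 0.56 [-0.9 -0.8] h at ctr 37.7 knob [537.8 290.6  71.1] [548.6 313.4  75.1] [528.3 269.9  56. ] bar deg 105.0 486
tilt diag -0.8 side -0.2 board n,sd 12688 0.57 table 49326 0.56 [-1.  -0.7] h at ctr 37.7 knob [537.8 290.6  71. ] [549.5 313.5  75.4] [528.2 270.   56. ] bar deg 105.4 488
tilt diag -1.2 side -0.3 board n,sd 12537 0.56 table 49701 0.56 [-0.9 -0.8] h at ctr 37.7 knob [537.8 290.6  71.1] [549.3 313.7  75.3] [528.3 269.9  56.1] bar deg 105.5 486
```

Diagonal tilt is −1.1 and side about 0, so it's nearly level. I'll check for camera bias by looking from the opposite side, which is on the way to the ball.

```bash
python3 -m jog '[{"tx":41,"ty":-26,"tz":0,"ax":0,"ay":0,"az":0,"jaw":-0.1},{"tx":41,"ty":-26,"tz":0,"ax":0,"ay":0,"az":0,"jaw":-0.1},{"tx":41,"ty":-26,"tz":0,"ax":0,"ay":0,"az":0,"jaw":-0.1},{"tx":41,"ty":-25,"tz":0,"ax":0,"ay":0,"az":0,"jaw":-0.1},{"tx":0,"ty":0,"tz":0,"ax":0,"ay":0,"az":0.18,"jaw":-0.1}]' && python3 -m jog '[{"tx":0,"ty":0,"tz":0,"ax":0,"ay":0,"az":0.185,"jaw":-0.1},{"tx":0,"ty":0,"tz":0,"ax":0,"ay":0,"az":0.185,"jaw":-0.1},{"tx":0,"ty":0,"tz":0,"ax":0,"ay":0,"az":0.185,"jaw":-0.1},{"tx":0,"ty":0,"tz":0,"ax":0,"ay":0,"az":0.185,"jaw":-0.1},{"tx":0,"ty":0,"tz":0,"ax":0,"ay":0,"az":0.185,"jaw":-0.1}]' && python3 -m jog '[{"tx":0,"ty":0,"tz":0,"ax":0,"ay":0,"az":0.185,"jaw":-0.1},{"tx":0,"ty":0,"tz":0,"ax":0,"ay":0,"az":0.185,"jaw":-0.1},{"tx":0,"ty":0,"tz":0,"ax":0,"ay":0,"az":0.185,"jaw":-0.1},{"tx":0,"ty":0,"tz":0,"ax":0,"ay":0,"az":0.185,"jaw":-0.1},{"tx":0,"ty":0,"tz":0,"ax":0,"ay":0,"az":0.185,"jaw":-0.1}]' && python3 -m jog '[{"tx":0,"ty":0,"tz":0,"ax":0,"ay":0,"az":0.185,"jaw":-0.1},{"tx":0,"ty":0,"tz":0,"ax":0,"ay":0,"az":0.185,"jaw":-0.1},{"tx":0,"ty":0,"tz":0,"ax":0,"ay":0,"az":0,"jaw":-0.1}]'
python3 - <<'E'
from h import *
s=sense();print(s['joints'])
for i in range(4): c=cam("wrist"); level(c)
for q in ("stand_seat","screw_corner","knob_grip"):
    for r in place_of(q,"wrist")[:1]: print(q,r["conf"],r["centre"],at_z(c,r["centre"],68))
c=cam("top");level(c)
save(cam("wrist"),"w4.png")
E
```

```text
time_s: 14.35
eef_pos: [509.1, 97.6, 229.6]
ee_rot: [0.0, -0.328, 0.945, -0.0]
force: [-0.1, 0.4, 0.4]
grip_width: 0.55
grip_force: 0.0
time_s: 14.98
eef_pos: [509.3, 100.1, 229.4]
ee_rot: [0.0, 0.127, 0.992, 0.0]
force: [-0.2, -1.3, 0.2]
grip_width: 0.549
grip_force: 0.0
time_s: 15.6
eef_pos: [509.3, 100.1, 229.4]
ee_rot: [0.0, 0.557, 0.831, 0.0]
force: [0.1, -0.2, -0.1]
grip_width: 0.552
grip_force: 0.0
time_s: 15.98
eef_pos: [509.3, 100.1, 229.4]
ee_rot: [0.0, 0.697, 0.717, 0.0]
force: [-0.5, -0.0, -0.2]
grip_width: 0.551
grip_force: 0.0
[-3.18721603e-02  3.01078458e-01  1.51878387e+00  2.82289062e-05
  1.32152022e+00 -6.10209440e-02]
tilt diag -1.0 side 0.1 board n,sd 12600 0.56 table 48714 0.56 [-0.9 -0.5] h at ctr 37.7 knob [542.  275.8  69.3] [549.5 285.6  75.7] [534.9 270.7  56.1] bar deg 145.0 263
tilt diag -1.2 side -0.1 board n,sd 12572 0.55 table 48874 0.57 [-0.9 -0.5] h at ctr 37.7 knob [542.  275.7  69.3] [549.5 285.   75.1] [535.1 270.6  56. ] bar deg 144.8 264
tilt diag -1.2 side -0.2 board n,sd 12546 0.55 table 48170 0.56 [-0.9 -0.5] h at ctr 37.7 knob [542.  275.8  
[... 334 characters left out ...]
 a=np.degrees(np.arctan2(v[1,1],v[0,1]))
  ret = um.true_divide(
  avg = a.mean(axis, **keepdims_kw)
h.py:37: RuntimeWarning: Degrees of freedom <= 0 for slice
  k=K.mean(0); w,v=np.linalg.eigh(np.cov(K[:,:2].T)); a=np.degrees(np.arctan2(v[1,1],v[0,1]))
  c *= np.true_divide(1, fact)
  c *= np.true_divide(1, fact)
Traceback (most recent call last):
  File "h.py", line 39, in level
    "h at ctr %.1f"%(np.dot(pb,[*ctr,1])-np.dot(pt,[*ctr,1])),"knob",k.round(1),K.max(0).round(1),K.min(0).round(1),"bar deg %.1f"%(a%180),len(K))
                                                                                ~~~~~^^^
ValueError: zero-size array to reduction operation maximum which has no identity
```

The opposite view agrees at −1.0, so that tilt is real: about 0.1 mm short. I'm going back for one more small turn of 0.13 rad.

```bash
python3 -m jog '[{"tx":48,"ty":8.5,"tz":0,"ax":0,"ay":0,"az":0,"jaw":-0.1},{"tx":48,"ty":8.5,"tz":0,"ax":0,"ay":0,"az":0,"jaw":-0.1},{"tx":48,"ty":8.5,"tz":0,"ax":0,"ay":0,"az":0,"jaw":-0.1},{"tx":47,"ty":8.5,"tz":0,"ax":0,"ay":0,"az":0,"jaw":-0.1},{"tx":0,"ty":0,"tz":0,"ax":0,"ay":0,"az":-0.12,"jaw":-0.1}]' && python3 -m jog '[{"tx":0,"ty":0,"tz":50,"ax":0,"ay":0,"az":-0.12,"jaw":-0.1},{"tx":0,"ty":0,"tz":50,"ax":0,"ay":0,"az":0,"jaw":-0.1},{"tx":0,"ty":0,"tz":45,"ax":0,"ay":0,"az":0,"jaw":-0.1},{"tx":0,"ty":0,"tz":0,"ax":0,"ay":0,"az":0,"jaw":-0.1}]'
```

```text
time_s: 17.0
eef_pos: [537.1, 294.8, 228.6]
ee_rot: [-0.0, 0.65, 0.76, -0.0]
force: [-0.5, -1.1, -0.3]
grip_width: 0.547
grip_force: 0.0
time_s: 17.5
eef_pos: [535.9, 291.5, 81.5]
ee_rot: [-0.002, 0.605, 0.796, -0.003]
force: [0.2, -0.8, 0.4]
grip_width: 0.551
grip_force: 0.0
```

```bash
python3 -m jog '[{"tx":-0.5,"ty":2.5,"tz":20,"ax":0,"ay":0,"az":0,"jaw":-0.1},{"tx":0,"ty":0,"tz":6.5,"ax":0,"ay":0,"az":0,"jaw":-0.1},{"tx":0,"ty":0,"tz":0,"ax":0,"ay":0,"az":0,"jaw":0.5},{"tx":0,"ty":0,"tz":0,"ax":0,"ay":0,"az":0,"jaw":0.9},{"tx":0,"ty":0,"tz":0,"ax":0,"ay":0,"az":0,"jaw":0.9}]' 40 && python3 -m jog '[{"tx":0,"ty":0,"tz":0,"ax":0,"ay":0,"az":0,"jaw":0.9},{"tx":0,"ty":0,"tz":0,"ax":0,"ay":0,"az":0.065,"jaw":0.9},{"tx":0,"ty":0,"tz":0,"ax":0,"ay":0,"az":0.065,"jaw":0.9},{"tx":0,"ty":0,"tz":0,"ax":0,"ay":0,"az":0,"jaw":0.9},{"tx":0,"ty":0,"tz":0,"ax":0,"ay":0,"az":0,"jaw":0.9}]' && python3 -m jog '[{"tx":0,"ty":0,"tz":0,"ax":0,"ay":0,"az":0,"jaw":-0.1},{"tx":0,"ty":0,"tz":0,"ax":0,"ay":0,"az":0,"jaw":-0.1},{"tx":0,"ty":0,"tz":-50,"ax":0,"ay":0,"az":0,"jaw":-0.1},{"tx":0,"ty":0,"tz":-62,"ax":0,"ay":0,"az":0,"jaw":-0.1},{"tx":0,"ty":0,"tz":-62,"ax":0,"ay":0,"az":0,"jaw":-0.1}]'
```

```text
time_s: 18.12
eef_pos: [540.1, 292.4, 58.7]
ee_rot: [0.0, 0.605, 0.796, 0.0]
force: [-2.7, -0.1, 4.0]
grip_width: 0.13
grip_force: 42.9
time_s: 18.75
eef_pos: [540.3, 292.4, 58.6]
ee_rot: [0.0, 0.656, 0.755, 0.0]
force: [-3.3, 0.2, 5.8]
grip_width: 0.125
grip_force: 43.2
time_s: 19.38
eef_pos: [539.9, 292.1, 233.7]
ee_rot: [-0.0, 0.656, 0.755, -0.0]
force: [0.5, 0.3, 0.5]
grip_width: 0.548
grip_force: 0.0
```

```bash
python3 -m jog '[{"tx":-46.5,"ty":-14,"tz":0,"ax":0,"ay":0,"az":0,"jaw":-0.1},{"tx":-46.5,"ty":-14,"tz":0,"ax":0,"ay":0,"az":0,"jaw":-0.1},{"tx":-46.5,"ty":-14,"tz":0,"ax":0,"ay":0,"az":0,"jaw":-0.1},{"tx":-46.5,"ty":-14,"tz":0,"ax":0,"ay":0,"az":0,"jaw":-0.1},{"tx":0,"ty":0,"tz":0,"ax":0,"ay":0,"az":0,"jaw":-0.1}]' && python3 -m jog '[{"tx":0,"ty":0,"tz":0,"ax":0,"ay":0,"az":0,"jaw":-0.1}]'
python3 - <<'E'
from h import *
s=sense();print(s['joints'])
for i in range(5): c=cam("wrist"); level(c)
save(c,"w4.png")
for q in ("stand_seat","screw_corner","knob_grip"):
    for r in place_of(q,"wrist")[:1]: print(q,r["conf"],r["centre"],at_z(c,r["centre"],68))
P=cloud(c); ang=np.radians(28);ex=np.array([np.cos(ang),np.sin(ang)]); ey=np.array([-ex[1],ex[0]])
m=(P[...,2]>28)&(P[...,2]<45)
X=(P[...,:2]-[510,198])@ex; Y=(P[...,:2]-[510,198])@ey
for a in np.arange(-45,50,30):
    s=m&(abs(Y-a)<4)&(abs(X)<96); t=m&(abs(X-a)<4)&(abs(Y)<110)
    print(a,X[s].min().round(1),X[s].max().round(1),Y[t].min().round(1),Y[t].max().round(1))
b=(P[...,2]>45)&(P[...,2]<52)&(abs(X)<45)&(abs(Y)<45); print("block",cv2.minAreaRect(P[b][:,:2].astype(np.float32)),b.sum())
c=cam("top")
for r in place_of("ball_center","top")[:1]: print(r["conf"],at_z(c,r["centre"],31))
for r in find_in("ball","top")[:1]: print(r["conf"],at_z(c,r["centre"],31))
c=cam("side")
for r in place_of("ball_center","side")[:1]: print(r["conf"],at_z(c,r["centre"],31))
E
```

```text
time_s: 20.0
eef_pos: [510.5, 97.9, 232.0]
ee_rot: [0.0, 0.657, 0.754, -0.0]
force: [0.4, 0.8, -0.2]
grip_width: 0.549
grip_force: 0.0
time_s: 20.12
eef_pos: [510.7, 100.6, 231.9]
ee_rot: [0.0, 0.656, 0.755, 0.0]
force: [-1.0, 0.1, -0.1]
grip_width: 0.552
grip_force: 0.0
[-3.10163698e-02  3.02361247e-01  1.51044798e+00  2.73564009e-04
  1.32846439e+00 -1.70933218e-01]
tilt diag -0.5 side -0.1 board n,sd 12281 0.55 table 46544 0.56 [-0.9 -0.5] h at ctr 37.8 knob [541.  278.7  70.1] [548.7 291.4  75.2] [534.3 270.9  56.1] bar deg 106.5 368
tilt diag -0.3 side -0.0 board n,sd 12382 0.55 table 46629 0.56 [-0.9 -0.6] h at ctr 37.7 knob [541.  278.8  70.2] [548.5 292.2  75.3] [534.2 271.   56. ] bar deg 106.2 374
tilt diag -0.7 side -0.1 board n,sd 12510 0.57 table 46611 0.56 [-0.9 -0.5] h at ctr 37.8 knob [540.9 278.9  70.2] [548.4 291.3  75.1] [534.6 271.   56.1] bar deg 104.8 374
tilt diag -0.4 side -0.2 board n,sd 12574 0.57 table 47094 0.57 [-0.9 -0.4] h at ctr 37.7 knob [540.9 279.   70.1] [548.2 291.5  75.2] [534.5 270.9  56.1] bar deg 104.6 375
tilt diag -0.3 side 0.1 board n,sd 12467 0.56 table 46508 0.56 [-0.9 -0.4] h at ctr 37.7 knob [541.  278.9  70.1] [548.2 291.1  75.4] [534.4 271.   56. ] bar deg 103.6 371
stand_seat 0.73 [343.0, 98.8] [514.68451422 197.92007613  68.        ]
screw_corner 0.41 [379.4, 252.7] [587.76566947  27.54343368  68.        ]
-45 -88.5 90.7 -89.1 89.9
-15 -88.3 91.2 -89.4 90.0
15 -88.3 91.3 -89.9 89.9
45 -88.6 91.0 -89.6 87.2
block ((511.1910705566406, 198.89993286132812), (66.10900115966797, 66.1203384399414), 27.9063777923584) 2424
0.78 [ 503.7933983  -206.12588118   31.        ]
0.8 [ 500.4613734  -203.66226542   31.        ]
0.72 [ 493.19422301 -215.54026753   31.        ]
```

View pics/w4.png

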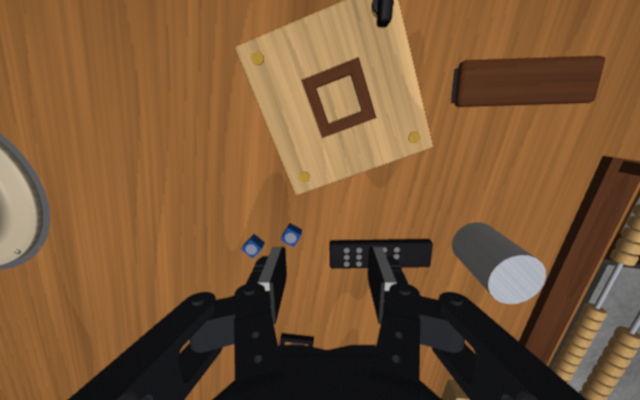

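The stand is level within noise (diag −0.45, side 0). The picture shows the seat at (340,98), with the chalks and remote undisturbed. Next is the ball.

```bash
python3 -m jog '[{"tx":-61,"ty":-10,"tz":0,"ax":0,"ay":0,"az":0,"jaw":-0.9},{"tx":-61,"ty":-10,"tz":0,"ax":0,"ay":0,"az":0,"jaw":-0.9},{"tx":-61,"ty":-10,"tz":0,"ax":0,"ay":0,"az":0,"jaw":-0.9},{"tx":-61,"ty":-10,"tz":0,"ax":0,"ay":0,"az":0,"jaw":-0.9},{"tx":-61,"ty":-10,"tz":0,"ax":0,"ay":0,"az":0,"jaw":-0.9}]' && python3 -m jog '[{"tx":-61,"ty":-10,"tz":0,"ax":0,"ay":0,"az":0,"jaw":-0.9},{"tx":0,"ty":0,"tz":0,"ax":0,"ay":0,"az":0,"jaw":-0.9},{"tx":0,"ty":0,"tz":0,"ax":0,"ay":0,"az":0,"jaw":-0.9}]'
python3 - <<'E'
from h import *
np.set_printoptions(precision=2,suppress=True)
from scipy.optimize import least_squares
c=cam("wrist");P=cloud(c)
r=place_of("ball_center","wrist")[:1]
if r: print(r,at_z(c,r[0]["centre"],31)); g=at_z(c,r[0]["centre"],31)
else: g=np.array([501,-206,31.])
m=(np.linalg.norm(P-g,axis=-1)<36)&(P[...,2]>20); Q=P[m]
f=least_squares(lambda x:np.linalg.norm(Q-x,axis=1)-28.6,g,loss="soft_l1");print(f.x,len(Q),np.abs(f.fun).mean())
m=(P[...,2]>7)&(P[...,2]<14)&(np.linalg.norm(P[...,:2]-g[:2],axis=-1)<60);print("rest",cv2.minAreaRect(P[m][:,:2].astype(np.float32)),m.sum())
print(pose())
E
```

```text
time_s: 21.4
eef_pos: [503.3, -210.8, 232.0]
ee_rot: [0.0, 0.656, 0.755, 0.0]
force: [-0.4, 0.5, 0.4]
grip_width: 0.951
grip_force: 0.0
time_s: 21.78
eef_pos: [502.2, -270.2, 231.6]
ee_rot: [-0.0, 0.656, 0.755, 0.0]
force: [-0.4, 0.8, 0.2]
grip_width: 0.95
grip_force: 0.0
[{'centre': [334.4, 127.9], 'conf': 0.64}] [ 503.02 -205.2    31.  ]
[ 500.47 -204.91   30.57] 1823 0.41425096091766295
rest ((500.3524169921875, -204.85105895996094), (55.87809753417969, 56.015228271484375), 89.95975494384766) 271
[[  -0.14    0.99    0.    502.45]
 [   0.99    0.14    0.   -269.42]
 [   0.      0.     -1.    232.  ]
 [   0.      0.      0.      1.  ]]
```

```bash
python3 -m jog '[{"tx":32,"ty":3.5,"tz":0,"ax":0,"ay":0,"az":0,"jaw":-0.9},{"tx":32,"ty":3.5,"tz":40,"ax":0,"ay":0,"az":0,"jaw":-0.9},{"tx":0,"ty":0,"tz":60,"ax":0,"ay":0,"az":0,"jaw":-0.9},{"tx":0,"ty":0,"tz":50,"ax":0,"ay":0,"az":0,"jaw":-0.9},{"tx":0,"ty":0,"tz":0,"ax":0,"ay":0,"az":0,"jaw":-0.9}]'; python3 -c "
from h import *
s=sense();print(s['eef_pos'],s['force'])"
```

```text
time_s: 22.5
eef_pos: [498.9, -204.2, 79.6]
ee_rot: [-0.003, 0.655, 0.755, -0.0]
force: [0.7, -0.0, 0.6]
grip_width: 0.949
grip_force: 0.0
[ 498.94073149 -204.19583847   79.63618077] [ 0.70847927 -0.04115795  0.58393226]
```

```bash
python3 -m jog '[{"tx":-0.5,"ty":1.2,"tz":30,"ax":0,"ay":0,"az":0,"jaw":-0.9},{"tx":0,"ty":0,"tz":30,"ax":0,"ay":0,"az":0,"jaw":-0.9},{"tx":0,"ty":0,"tz":10,"ax":0,"ay":0,"az":0,"jaw":-0.9},{"tx":0,"ty":0,"tz":0,"ax":0,"ay":0,"az":0,"jaw":-0.9},{"tx":0,"ty":0,"tz":0,"ax":0,"ay":0,"az":0,"jaw":-0.4}]' 30 && python3 -m jog '[{"tx":0,"ty":0,"tz":0,"ax":0,"ay":0,"az":0,"jaw":0},{"tx":0,"ty":0,"tz":0,"ax":0,"ay":0,"az":0,"jaw":0},{"tx":0,"ty":0,"tz":0,"ax":0,"ay":0,"az":0,"jaw":0}]' 30
```

```text
time_s: 23.12
eef_pos: [502.3, -207.0, 13.5]
ee_rot: [0.001, 0.656, 0.755, 0.0]
force: [0.5, -0.0, -0.5]
grip_width: 0.761
grip_force: 0.0
time_s: 23.5
eef_pos: [501.0, -207.0, 13.3]
ee_rot: [-0.0, 0.656, 0.755, -0.001]
force: [-8.1, -0.8, 8.2]
grip_width: 0.651
grip_force: 30.0
```

```bash
python3 -m jog '[{"tx":0,"ty":0,"tz":-10,"ax":0,"ay":0,"az":0,"jaw":0},{"tx":0,"ty":0,"tz":-30,"ax":0,"ay":0,"az":0,"jaw":0},{"tx":0,"ty":0,"tz":-45,"ax":0,"ay":0,"az":0,"jaw":0},{"tx":0,"ty":0,"tz":-45,"ax":0,"ay":0,"az":0,"jaw":0},{"tx":0,"ty":0,"tz":0,"ax":0,"ay":0,"az":0,"jaw":0}]'
python3 - <<'E'
from h import *
np.set_printoptions(precision=2,suppress=True)
from scipy.optimize import least_squares
T=pose();c=cam("wrist");P=cloud(c);s=sense();print(s["grip_width"],s["grip_force"],T[:3,3])
g=T[:3,3]+[0,2,18]
hsv=cv2.cvtColor(c["color"],cv2.COLOR_RGB2HSV)
m=(np.linalg.norm(P-g,axis=-1)<38)&(hsv[...,1]<60)&(hsv[...,2]>120); Q=P[m]; print(len(Q))
f=least_squares(lambda x:np.linalg.norm(Q-x,axis=1)-28.6,g,loss="soft_l1");print(f.x,np.abs(f.fun).mean(), T[:3,:3].T@(f.x-T[:3,3]))
E
```

```text
time_s: 24.12
eef_pos: [503.0, -207.3, 145.9]
ee_rot: [0.004, 0.656, 0.755, 0.001]
force: [-0.7, 0.1, -2.6]
grip_width: 0.651
grip_force: 32.7
0.6548660691687466 32.70519196987152 [ 503.   -207.32  145.86]
8742
[ 503.35 -205.36  162.43] 0.37076955303511555 [  1.81   0.71 -16.58]
```

```bash
python3 -m jog '[{"tx":40,"ty":6,"tz":0,"ax":0,"ay":0,"az":0,"jaw":0},{"tx":50,"ty":8,"tz":0,"ax":0,"ay":0,"az":0,"jaw":0},{"tx":55,"ty":9,"tz":0,"ax":0,"ay":0,"az":0,"jaw":0},{"tx":55,"ty":9,"tz":0,"ax":0,"ay":0,"az":0,"jaw":0},{"tx":55,"ty":9,"tz":0,"ax":0,"ay":0,"az":0,"jaw":0}]' && python3 -m jog '[{"tx":55,"ty":9,"tz":0,"ax":0,"ay":0,"az":0,"jaw":0},{"tx":50,"ty":8,"tz":0,"ax":0,"ay":0,"az":0,"jaw":0},{"tx":39,"ty":6.5,"tz":0,"ax":0,"ay":0,"az":0,"jaw":0},{"tx":0,"ty":0,"tz":0,"ax":0,"ay":0,"az":0,"jaw":0},{"tx":0,"ty":0,"tz":0,"ax":0,"ay":0,"az":0,"jaw":0}]'
python3 - <<'E'
from h import *
np.set_printoptions(precision=2,suppress=True)
from scipy.optimize import least_squares
T=pose();c=cam("wrist");P=cloud(c);s=sense();print(s["grip_width"],s["grip_force"],T[:3,3],s["force"])
g=T[:3,3]+[0,2,18]
hsv=cv2.cvtColor(c["color"],cv2.COLOR_RGB2HSV)
m=(np.linalg.norm(P-g,axis=-1)<38)&(hsv[...,1]<60)&(hsv[...,2]>120); Q=P[m]
f=least_squares(lambda x:np.linalg.norm(Q-x,axis=1)-28.6,g,loss="soft_l1");d=np.array([511.2,198.9,68.4])-f.x
print(f.x,d,"tool move",T[:3,:3].T@d)
E
```

```text
time_s: 24.8
eef_pos: [505.6, 53.6, 140.6]
ee_rot: [-0.001, 0.656, 0.755, -0.001]
force: [0.7, -0.5, -1.8]
grip_width: 0.652
grip_force: 32.6
time_s: 25.42
eef_pos: [509.2, 197.2, 140.9]
ee_rot: [-0.001, 0.656, 0.755, -0.001]
force: [0.2, -1.3, -2.2]
grip_width: 0.653
grip_force: 32.6
0.6495499965009371 32.59704887866974 [509.18 197.16 140.86] [ 0.13  0.46 -2.25]
[509.67 199.07 157.46] [  1.53  -0.17 -89.06] tool move [-0.36  1.66 89.06]
```

```bash
python3 -m jog '[{"tx":-0.4,"ty":1.7,"tz":30,"ax":0,"ay":0,"az":0,"jaw":0},{"tx":0,"ty":0,"tz":35,"ax":0,"ay":0,"az":0,"jaw":0},{"tx":0,"ty":0,"tz":14,"ax":0,"ay":0,"az":0,"jaw":0},{"tx":0,"ty":0,"tz":5,"ax":0,"ay":0,"az":0,"jaw":0},{"tx":0,"ty":0,"tz":0,"ax":0,"ay":0,"az":0,"jaw":0}]' && python3 -m jog '[{"tx":0,"ty":0,"tz":2,"ax":0,"ay":0,"az":0,"jaw":0},{"tx":0,"ty":0,"tz":0,"ax":0,"ay":0,"az":0,"jaw":0}]'
```

```text
time_s: 26.1
eef_pos: [511.9, 197.3, 58.5]
ee_rot: [0.0, 0.656, 0.755, 0.0]
force: [0.2, -0.2, -1.3]
grip_width: 0.652
grip_force: 32.6
time_s: 26.35
eef_pos: [511.6, 197.5, 56.2]
ee_rot: [0.0, 0.656, 0.755, 0.0]
force: [-0.2, -0.4, -0.8]
grip_width: 0.648
grip_force: 32.6
```

```bash
python3 -m jog '[{"tx":0,"ty":0,"tz":2,"ax":0,"ay":0,"az":0,"jaw":0},{"tx":0,"ty":0,"tz":1,"ax":0,"ay":0,"az":0,"jaw":0},{"tx":0,"ty":0,"tz":0,"ax":0,"ay":0,"az":0,"jaw":0}]'&&  python3 -m jog '[{"tx":0,"ty":0,"tz":0.8,"ax":0,"ay":0,"az":0,"jaw":0},{"tx":0,"ty":0,"tz":0,"ax":0,"ay":0,"az":0,"jaw":0}]'
```

```text
time_s: 26.72
eef_pos: [511.4, 197.4, 52.7]
ee_rot: [-0.0, 0.656, 0.755, -0.0]
force: [0.2, 0.5, -1.5]
grip_width: 0.649
grip_force: 32.6
time_s: 26.98
eef_pos: [511.4, 197.4, 52.0]
ee_rot: [-0.0, 0.656, 0.755, -0.0]
force: [-0.9, 0.1, -1.9]
grip_width: 0.652
grip_force: 32.6
```

```bash
python3 -m jog '[{"tx":0,"ty":0,"tz":0.7,"ax":0,"ay":0,"az":0,"jaw":0},{"tx":0,"ty":0,"tz":0,"ax":0,"ay":0,"az":0,"jaw":0}]'&&  python3 -m jog '[{"tx":0,"ty":0,"tz":0.7,"ax":0,"ay":0,"az":0,"jaw":0},{"tx":0,"ty":0,"tz":0,"ax":0,"ay":0,"az":0,"jaw":0}]'
```

```text
time_s: 27.22
eef_pos: [511.5, 197.4, 51.4]
ee_rot: [0.0, 0.656, 0.755, 0.0]
force: [0.0, -0.0, 0.3]
grip_width: 0.653
grip_force: 32.8
time_s: 27.48
eef_pos: [511.7, 197.4, 51.0]
ee_rot: [0.0, 0.656, 0.755, 0.0]
force: [-1.1, -1.9, 4.1]
grip_width: 0.658
grip_force: 33.1
```

The ball has touched the seat. Releasing.

```bash
python3 -m jog '[{"tx":0,"ty":0,"tz":0,"ax":0,"ay":0,"az":0,"jaw":-0.45},{"tx":0,"ty":0,"tz":0,"ax":0,"ay":0,"az":0,"jaw":-0.9},{"tx":0,"ty":0,"tz":0,"ax":0,"ay":0,"az":0,"jaw":-0.9},{"tx":0,"ty":0,"tz":-20,"ax":0,"ay":0,"az":0,"jaw":-0.9},{"tx":0,"ty":0,"tz":-50,"ax":0,"ay":0,"az":0,"jaw":-0.9}]' && python3 -m jog '[{"tx":0,"ty":0,"tz":-55,"ax":0,"ay":0,"az":0,"jaw":-0.9},{"tx":-30,"ty":-9,"tz":-55,"ax":0,"ay":0,"az":0,"jaw":-0.9},{"tx":-30,"ty":-9,"tz":0,"ax":0,"ay":0,"az":0,"jaw":-0.9},{"tx":-30,"ty":0,"tz":0,"ax":0,"ay":0,"az":0,"jaw":-0.9},{"tx":0,"ty":0,"tz":0,"ax":0,"ay":0,"az":0,"jaw":-0.9}]'
python3 - <<'E'
from h import *
np.set_printoptions(precision=2,suppress=True)
from scipy.optimize import least_squares
for i in range(4): c=cam("wrist"); level(c)
P=cloud(c); g=np.array([511,199,68.4]); m=(np.linalg.norm(P-g,axis=-1)<36)&(P[...,2]>58);Q=P[m]
f=least_squares(lambda x:np.linalg.norm(Q-x,axis=1)-28.6,g,loss="soft_l1");print("ball",f.x,len(Q))
save(c,"w5.png")
E
```

```text
time_s: 28.1
eef_pos: [510.2, 197.2, 119.6]
ee_rot: [-0.002, 0.656, 0.755, -0.002]
force: [0.6, 0.4, 1.0]
grip_width: 0.95
grip_force: 0.0
time_s: 28.72
eef_pos: [506.3, 104.9, 229.9]
ee_rot: [0.0, 0.657, 0.754, -0.0]
force: [-0.0, -0.2, -0.2]
grip_width: 0.95
grip_force: 0.0
tilt diag -0.1 side 0.2 board n,sd 12531 0.56 table 48708 0.57 [-0.9 -0.5] h at ctr 37.7 knob [540.6 280.7  70.3] [548.4 295.1  75.6] [533.8 270.8  56. ] bar deg 102.2 444
tilt diag -0.4 side 0.1 board n,sd 12222 0.54 table 48777 0.56 [-0.8 -0.5] h at ctr 37.7 knob [540.6 281.2  70.4] [548.5 294.9  76.2] [533.9 270.9  56.1] bar deg 101.7 465
tilt diag -0.1 side 0.0 board n,sd 12575 0.57 table 48716 0.56 [-0.9 -0.6] h at ctr 37.7 knob [540.5 281.5  70.4] [548.6 295.9  75.5] [533.7 270.9  56. ] bar deg 101.8 480
tilt diag -0.4 side -0.0 board n,sd 12398 0.56 table 48799 0.56 [-0.9 -0.5] h at ctr 37.7 knob [540.4 281.7  70.5] [548.2 297.3  75.5] [533.7 270.9  56. ] bar deg 101.3 478
ball [511.18 198.71  67.22] 2509
```

View pics/w5.png

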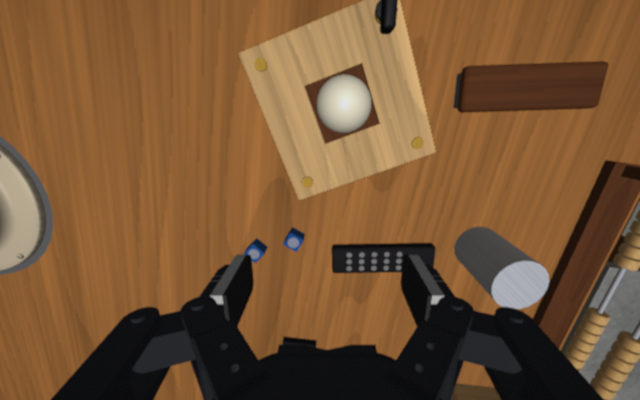

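The ball sits centred in the seat at (343,102), the stand is level (−0.25 and 0.1 mrad), and nothing else has moved. Handing in.

```bash
python3 -c "
from rig import finish_job
print(finish_job())"
```

```text
the job is handed in; nothing more can be done
None
```

The job is handed in: the wing knob was turned until the stand measured level (within about 0.3 mrad, no sideways rock), the cue ball is centred in the stand's seat, and the other things looked unmoved at about 29 s on the robot's clock; the judge's verdict was not shown.

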